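# Move the reagent bottles from the storage tray to the bench caddy in the same order

### The arm

A 6-joint arm with a two-finger parallel gripper is mounted at the origin on the work surface. World frame = base frame: x ahead of the robot, y to its left, z up, the work surface at z = 0. Lengths are in m, angles in rad, forces in N, time in s.
With the tool pointing down it reaches from about 0.3 to 0.775 m from the base axis. Payload 14.6 kg.
Tool frame: the origin (TCP) lies on the centre line of the jaws, within the pads' length; the fingertips stand 19 mm ahead of it and the grasp point (between the pads) is the TCP; y points along the fingers, x is the direction in which the jaws open and shut, and the axes are right-handed (so a half turn about y gives the same grasp; the last joint's range is limited). The gripper opens to 94 mm and grips with 3 to 60 N. Pads are 16 mm wide; open, the fingers measure 119 mm over their backs; the gripper's body (75 mm by 177 mm) begins 78 mm behind the grasp point.
Start: joints at [-0.067, 0.3, 1.521, -0, 1.321, -0.067], TCP at [0.55, -0, 0.224] pointing down, gripper open.
Joint ranges: [-3.03, 3.03], [-0.79, 2.21], [0.23, 2.52], [-1.04, 4.18], [0, 3.07], [-2.55, 2.55]. Speed limits (rad/s): [2.22, 2.22, 2.57, 3.14, 3.14, 3.14].

### API

Orientations are given as [roll, pitch, yaw] about the fixed x, y, z axes, in that order (R = Rz(yaw) Ry(pitch) Rx(roll)).
In Python, from station import get_obs, cams, workorder gives the robot as it stands.
- The arm moves only by the shell command python3 -m handwheel 'ROWS' [FORCE]. ROWS is JSON, a list of rows, each an object of numbers: "fingers": the opening, from -1 (shut) to 1 (fully open); "x", "y", "z": the shift along the tool's x, y, z in m; "spin": the turn about the tool's y in degrees. In form: [{"fingers": .., "x": .., "y": .., "z": .., "spin": ..}, ...]. A call has exactly 10 rows; each row is the pose to reach, as a shift and turn from the pose commanded when the call began, along the tool's axes at that moment; what a row does not reach only later rows make up. A row lasts 1/10 s, in which the tool goes at most 50 mm and 8.59 degrees, less where a joint would pass 70% of its speed; a pose out of reach is approached as far as the arm can. A call with a gripper value outside its range is refused whole. The fingers move at their own pace and stop on an object; FORCE is the grip in N (left out, the last holds). Time passes only in rows, so rows that repeat a pose let the fingers close, or fill a call up. It gives the time, the measured TCP pose, the force and the opening at its end, in the units of the state.
- get_obs(): the state, without advancing time (a new reading comes with each control period).
- cams.camera(name): name is "scene" or "side" or "wrist"; returns (picture, depth): 420x560x3 uint8, red, green, blue; 420x560 float32, m along the optical axis (not along the pixel's ray), 0 where there is no reading.
- cams.get_calibration(name): a dict with "fx", "fy", "cx", "cy" (pixels), "view" (4x4, takes a point from world to camera coordinates). Camera axes: x right, y down, z forward; pixel columns grow to the right and rows downward; lengths in m; the calibration is good to about 2 mm. A picture is of the moment at which its call begins: read the wrist's pose just before it. get_calibration takes no time and is no camera call; for the wrist camera it gives the pose at the moment of the call.
- workorder.hand_in(): hands the job in, once; it reports no verdict.
The state is a dict: "time_s": time; "qpos": joint angles; "joint_vel": joint speeds; "tau": joint torques, N m; "ee_pos": TCP position; "eef_rot": TCP orientation; "force": force on the tool from outside, world axes, zero at the start; "moment": the same for the moment, N m; "grip_width": finger opening in m.
Only numpy, scipy, OpenCV 4.12 (cv2) and the standard library are available. Lean on these libraries where they do the work, as an engineer would, in place of code of your own. Each camera call takes 0.05 s, during which the arm holds its last target. There are 200 camera calls.

### The job

Move the four reagent bottles, one at a time, from the plastic cells of the storage tray into the wooden bench caddy, one to a compartment and in the same order: the leftmost bottle, as seen from the robot, goes into the leftmost compartment and so on to the right. Keep every bottle upright, set it down on the compartment floor rather than dropping it, and leave all four standing there.

Things in the scene. Friction and masses are not known exactly. Their poses are not given: they have to be found in the camera images.
- dropper (a point): The dropper bottle: round white bottle, 38 mm across and straight-sided up to 50 mm, then a 22 mm black collar and a slim black rubber bulb (15 mm across); 78 mm tall in all. Loose, about 70 g. This point is its centre: on its upright axis, half-way up; z is up. Its base is 39 mm below.
- jar (a point): The jar: the shortest and widest bottle, a round white jar with a black screw lid as wide as itself, 46 mm across and 60 mm tall. Loose, about 70 g. This point is its centre: on its upright axis, half-way up; z is up. Its base is 30 mm below.
- square (a point): The square bottle: white, 40 x 40 mm in plan (sides along its x and y axes), straight-sided up to 56 mm, with a 24 mm round black cap on top; 74 mm tall in all. Loose, about 70 g. This point is its centre: on its upright axis, half-way up; z is up. Its base is 37 mm below.
- vial (a point): The vial: the slimmest bottle, a straight round white vial with a black cap as wide as itself, 30 mm across and 74 mm tall. Loose, about 70 g. This point is its centre: on its upright axis, half-way up; z is up. Its base is 37 mm below.
- cell_dropper: The grey plastic cell in the storage tray in which the dropper bottle stands at the start: an open square cup, 64 x 64 mm outside, 12 mm high, walls and floor 2 mm thick. Fixed in the tray: it keeps the dropper bottle's place in the row. Origin: centre of its underside, 10 mm above the worktop; z is up. The four cells look alike.
- cell_jar: The grey plastic cell in the storage tray in which the jar stands at the start: an open square cup, 64 x 64 mm outside, 12 mm high, walls and floor 2 mm thick. Fixed in the tray: it keeps the jar's place in the row. Origin: centre of its underside, 10 mm above the worktop; z is up. The four cells look alike.
- cell_square: The grey plastic cell in the storage tray in which the square bottle stands at the start: an open square cup, 64 x 64 mm outside, 12 mm high, walls and floor 2 mm thick. Fixed in the tray: it keeps the square bottle's place in the row. Origin: centre of its underside, 10 mm above the worktop; z is up. The four cells look alike.
- cell_vial: The grey plastic cell in the storage tray in which the vial stands at the start: an open square cup, 64 x 64 mm outside, 12 mm high, walls and floor 2 mm thick. Fixed in the tray: it keeps the vial's place in the row. Origin: centre of its underside, 10 mm above the worktop; z is up. The four cells look alike.
- tray: Storage tray: fixed pale plywood board, 86 x 284 mm, 10 mm thick, with the four grey cells in a row at x = 0, y = +99, +33, -33, -99 mm, their order different at every start. End battens rise to 24 mm and carry small wire handles. Origin: centre of its underside; z up, x away from the robot, y (along the row) to its left, turned by up to 0.3 rad.
- caddy: Bench caddy: fixed brown wooden rack, 86 x 284 mm, empty, with four open compartments at x = 0, y = +99, +33, -33, -99 mm, each at least 62 mm along the row and 66 mm across. Floor 8 mm above the worktop; side walls and 4 mm dividers rise to 18 mm, end boards to 34 mm. Origin: centre of its underside; z up, x away from the robot, y (along the row) to its left, turned by up to 0.3 rad.
There are look-alikes about, which are no part of the job. What is shaped like the part that bears dropper but blue or red is not meant. Leave any turquoise look-alike of the part that bears vial alone.

How it is judged:
At the end, for the whole second after the job is handed in: Each bottle is at rest, upright (6 degrees), on the floor (6 mm) of the caddy compartment with the same place in the row, counted from the left, as the cell it came from; its centre is within 22 mm of the compartment's centre along and across the row (((y of cell_dropper in the frame of tray between 0.079 and 0.119 m and y of dropper in the frame of caddy between 0.077 and 0.121 m) or (y of cell_dropper in the frame of tray between 0.013 and 0.053 m and y of dropper in the frame of caddy between 0.011 and 0.055 m) or (y of cell_dropper in the frame of tray between -0.053 and -0.013 m and y of dropper in the frame of caddy between -0.055 and -0.011 m) or (y of cell_dropper in the frame of tray between -0.119 and -0.079 m and y of dropper in the frame of caddy between -0.121 and -0.077 m)) and x of dropper in the frame of caddy between -0.022 and 0.022 m and z of dropper in the frame of caddy between 0.041 and 0.053 m and angle between each of dropper, jar, square, vial's own z axis and vertical below 0.1 rad and linear speed of each of b_dropper, b_jar, b_square, b_vial below 0.02 m/s and ((y of cell_jar in the frame of tray between 0.079 and 0.119 m and y of jar in the frame of caddy between 0.077 and 0.121 m) or (y of cell_jar in the frame of tray between 0.013 and 0.053 m and y of jar in the frame of caddy between 0.011 and 0.055 m) or (y of cell_jar in the frame of tray between -0.053 and -0.013 m and y of jar in the frame of caddy between -0.055 and -0.011 m) or (y of cell_jar in the frame of tray between -0.119 and -0.079 m and y of jar in the frame of caddy between -0.121 and -0.077 m)) and x of jar in the frame of caddy between -0.022 and 0.022 m and z of jar in the frame of caddy between 0.032 and 0.044 m and ((y of cell_square in the frame of tray between 0.079 and 0.119 m and y of square in the frame of caddy between 0.077 and 0.121 m) or (y of cell_square in the frame of tray between 0.013 and 0.053 m and y of square in the frame of caddy between 0.011 and 0.055 m) or (y of cell_square in the frame of tray between -0.053 and -0.013 m and y of square in the frame of caddy between -0.055 and -0.011 m) or (y of cell_square in the frame of tray between -0.119 and -0.079 m and y of square in the frame of caddy between -0.121 and -0.077 m)) and x of square in the frame of caddy between -0.022 and 0.022 m and z of square in the frame of caddy between 0.039 and 0.051 m and ((y of cell_vial in the frame of tray between 0.079 and 0.119 m and y of vial in the frame of caddy between 0.077 and 0.121 m) or (y of cell_vial in the frame of tray between 0.013 and 0.053 m and y of vial in the frame of caddy between 0.011 and 0.055 m) or (y of cell_vial in the frame of tray between -0.053 and -0.013 m and y of vial in the frame of caddy between -0.055 and -0.011 m) or (y of cell_vial in the frame of tray between -0.119 and -0.079 m and y of vial in the frame of caddy between -0.121 and -0.077 m)) and x of vial in the frame of caddy between -0.022 and 0.022 m and z of vial in the frame of caddy between 0.039 and 0.051 m); the robot touches nothing.
It fails at once if a bottle is tipped by more than 35 degrees (angle between any of dropper, jar, square, vial's own z axis and vertical above 0.61 rad).
It fails at once if a bottle is dropped or thrown: it moves faster than 0.6 m/s (a fall of about 20 mm) with the fingers not touching it ((linear speed of b_dropper above 0.6 m/s and contact force between the fingers and b_dropper below 0.01 N) or (linear speed of b_jar above 0.6 m/s and contact force between the fingers and b_jar below 0.01 N) or (linear speed of b_square above 0.6 m/s and contact force between the fingers and b_square below 0.01 N) or (linear speed of b_vial above 0.6 m/s and contact force between the fingers and b_vial below 0.01 N)).
It also fails if it takes over 136 s, if anything falls off the work surface, if the arm or the gripper's body presses on something with over 40 N, if the wrist force passes 120 N, or if a joint passes its speed limit or range.

## Working session

There is one attempt and no reset: what is moved stays moved. The work goes in short steps, Python scripts to look and compute and a shell command to move; the robot and the scene stay as the last step left them, time stands still between calls to the robot, and variables do not carry over. Pictures are saved under pics/ and viewed, about 12 in all and at most 16, crops included, and the job is handed in when it is done.

```bash
ls; mkdir -p pics; python3 - <<'E'
from station import get_obs, cams
import cv2
print(get_obs())
for n in ["scene","side"]:
    p,d=cams.camera(n); cv2.imwrite(f"pics/{n}0.png",p[...,::-1]); print(n,cams.get_calibration(n))
E
```

```text
pics
{'time_s': 0.0, 'qpos': array([-6.65959680e-02,  3.00462903e-01,  1.52158577e+00, -2.10909790e-05,
        1.32070363e+00, -6.65637925e-02]), 'joint_vel': array([6.41928724e-04, 1.98718238e-04, 5.35464805e-04, 6.98032866e-05,
       5.71411902e-04, 6.63113101e-04]), 'tau': array([-1.53750298e-03, -5.31805658e+01, -3.52735734e+01,  7.07558286e-02,
        2.43994006e-02, -4.79655944e-05]), 'ee_pos': array([5.49755649e-01, 1.04275329e-05, 2.23888833e-01]), 'eef_rot': array([-1.57073958e+00,  1.15844552e-03, -2.69109264e-05]), 'force': array([-0.9844836 ,  0.07080407,  0.5133144 ]), 'moment': array([-0.01954101,  0.0163175 ,  0.01249095]), 'grip_width': 0.09395478479202195}
scene {'fx': 394.03802407773543, 'fy': 394.03802407773543, 'cx': 281.6770499696841, 'cy': 210.41033490999922, 'view': array([[ 0.679657  ,  0.73350987, -0.00544356, -0.38384158],
       [ 0.51519376, -0.4826255 , -0.70827115, -0.22512408],
       [-0.52215107,  0.47857696, -0.70591951,  1.12954974],
       [ 0.        ,  0.        ,  0.        ,  1.        ]])}
side {'fx': 438.1307224457371, 'fy': 438.1307224457371, 'cx': 282.775458019284, 'cy': 208.5469029991128, 'view': array([[-0.98890698, -0.14768712,  0.01585849,  0.52052221],
       [-0.08402048,  0.46814189, -0.87964978,  0.11979463],
       [ 0.12248892, -0.87122425, -0.47535753,  0.86623313],
       [ 0.        ,  0.        ,  0.        ,  1.        ]])}
```

View pics/scene0.png

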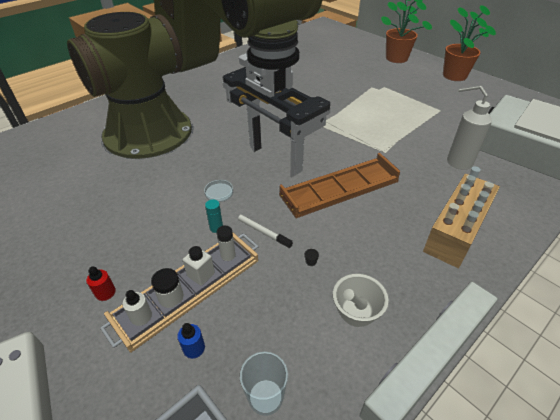

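View pics/side0.png

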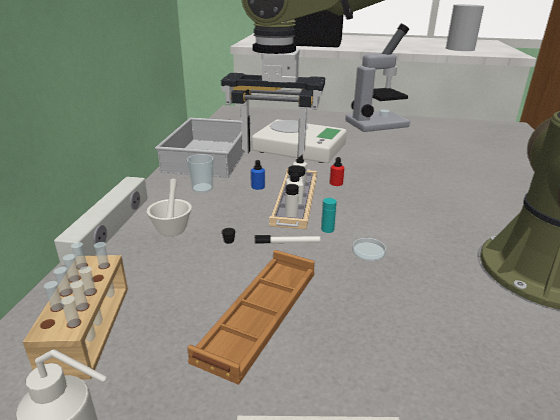

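The scene view shows the tray at about (185,290) and the caddy at about (340,185). Along the tray towards +y stand the dropper (133,305), jar (166,290), square (198,265) and vial (225,243). The turquoise vial (214,215) and the red and blue droppers are look-alikes. The side view agrees.

Next I'll rectify both depth images into a top-down map.

```bash
cat > h.py <<'E'
from station import get_obs, cams
import numpy as np, cv2
def cloud(n):
    c=cams.get_calibration(n); p,d=cams.camera(n)
    v,u=np.mgrid[:420,:560]
    P=np.stack([(u-c['cx'])/c['fx']*d,(v-c['cy'])/c['fy']*d,d],-1).reshape(-1,3)
    V=c['view']; W=(P-V[:3,3])@V[:3,:3]
    m=d.ravel()>0
    return W[m],p.reshape(-1,3)[m],p
def ortho(clouds,x0,x1,y0,y1,res=.001):
    # image: up=+x, left=+y (as seen from the robot)
    H,Wd=int((x1-x0)/res),int((y1-y0)/res); im=np.zeros((H,Wd,3),np.uint8); z=np.full((H,Wd),np.nan)
    W=np.concatenate([c[0] for c in clouds]); C=np.concatenate([c[1] for c in clouds])
    o=np.argsort(W[:,2]); W=W[o];C=C[o]
    r=((x1-W[:,0])/res).astype(int); c=((y1-W[:,1])/res).astype(int)
    k=(r>=0)&(r<H)&(c>=0)&(c<Wd)
    im[r[k],c[k]]=C[k]; z[r[k],c[k]]=W[k,2]
    return im,z
E
python3 - <<'E'
from h import *
cl=[cloud(n) for n in("scene","side")]
cl=[(W[W[:,2]<.12],C[W[:,2]<.12],p) for W,C,p in cl]
im,z=ortho(cl,.3,.85,-.45,.3)
cv2.imwrite("pics/ortho.png",cv2.dilate(im,np.ones((2,2)))[...,::-1])
W,C,_=cl[0]
for nm,(W,C,_) in zip("ab",cl):
    f=(W[:,2]<.01)&(W[:,2]>-.02)&(W[:,0]>.4)&(W[:,0]<.7)&(abs(W[:,1])<.3); print(nm,np.median(W[f,2]))
E
```

```text
a -0.0005609788662005188
b -0.0005275230318407475
```

View pics/ortho.png

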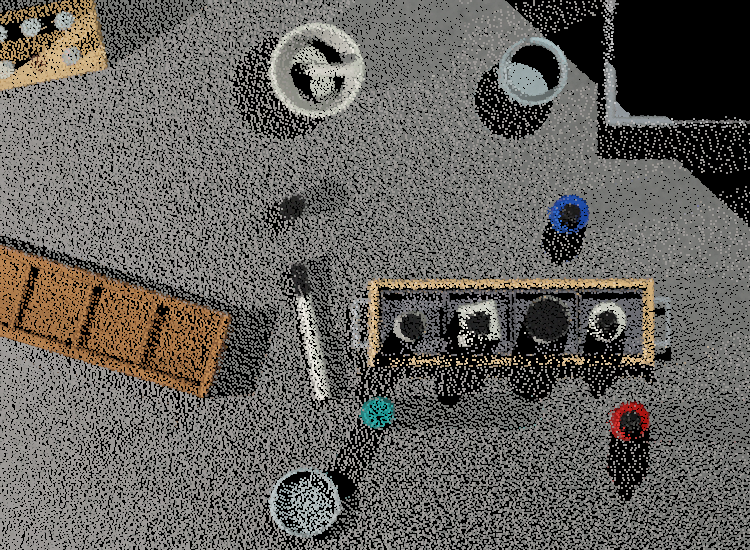

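In the top-down map, at 1 mm per pixel, the order from left to right is vial (408,325), square (478,325), jar (547,322), dropper (606,321). The tray spans columns 370–653 and is nearly unrotated. The caddy is turned and its right end is at about (217,355). Now I'll fit exact poses.

```bash
cat > fit.py <<'E'
from h import *
def rect(cl,box,zr,msk):
    W=np.concatenate([c[0] for c in cl]);C=np.concatenate([c[1] for c in cl]).astype(int)
    k=(W[:,0]>box[0])&(W[:,0]<box[1])&(W[:,1]>box[2])&(W[:,1]<box[3])&(W[:,2]>zr[0])&(W[:,2]<zr[1])&msk(C)
    P=W[k][:,:2]; return P,W[k]
E
python3 - <<'E'
from fit import *
cs=[cloud(n) for n in("scene","side")]
brown=lambda C:(C[:,0]-C[:,2]>35)
allc=lambda C:C[:,0]>-1
def trim(P):  # drop isolated points
    from scipy.spatial import cKDTree
    n=cKDTree(P).query_ball_point(P,.006,return_length=True); return P[n>6]
for nm,cl in (("scene",cs[:1]),("side",cs[1:]),("both",cs)):
    for t,box,zr in (("caddy",(.4,.75,.05,.45),(.006,.045)),("tray",(.45,.62,-.38,-.04),(.006,.03))):
        P,W=rect(cl,box,zr,brown); P=trim(P); print(nm,t,len(P),[np.round(a,4) for a in cv2.minAreaRect((P*1000).astype(np.float32))])
    for b,y in (("vial",-.109),("square",-.178),("jar",-.247),("dropper",-.306)):
        P,W=rect(cl,(.49,.56,y-.027,y+.027),(.030,.12),allc)
        h=W[:,2].max(); T=W[W[:,2]>np.percentile(W[:,2],99)-.004][:,:2]
        mn,mx=np.percentile(T,2,0),np.percentile(T,98,0)
        (c,r)=cv2.minEnclosingCircle((trim(T)*1000).astype(np.float32))
        print(nm,b,"h",round(h,4),"top c",np.round(c,1),round(r,1),np.round((mn+mx)/2*1e3,1))
    P,W=rect(cl,(.49,.56,-.205,-.15),(.058,.071),allc);print("sq body",cv2.minAreaRect((trim(P)*1000).astype(np.float32)))
im,z=ortho([(W[W[:,2]<.12],C[W[:,2]<.12],p) for W,C,p in cs],.4,.75,-.02,.43)
cv2.imwrite("pics/caddy.png",cv2.dilate(im,np.ones((2,2)))[...,::-1])
E
```

```text
scene caddy 2967 [array([535.2726, 213.7483]), array([288.2343,  87.9682]), np.float64(73.0668)]
scene tray 1601 [array([ 528.5831, -211.7541]), array([ 87.5781, 283.8354]), np.float64(0.0359)]
scene vial h 0.088 top c [ 524.5 -111.3] 14.8 [ 525.  -111.1]
scene square h 0.0872 top c [ 527.  -179.5] 13.0 [ 528.1 -178.6]
scene jar h 0.0737 top c [ 531.6 -247.6] 23.3 [ 531.7 -247.5]
scene dropper h 0.0898 top c [ 530.5 -307.1] 6.2 [ 530.4 -307.4]
sq body ((528.5164794921875, -178.495361328125), (40.394866943359375, 40.110992431640625), 9.477036476135254)
side caddy 6897 [array([571.5598, 267.7188]), array([414.27  , 178.1402]), np.float64(52.1816)]
side tray 404 [array([ 526.8903, -208.918 ]), array([ 84.5098, 284.3785]), np.float64(0.1976)]
side vial h 0.0867 top c [ 522.8 -107.5] 15.1 [ 523.6 -108.9]
side square h 0.0871 top c [ 526.7 -174. ] 10.3 [ 526.  -178.1]
side jar h 0.0732 top c [ 529.  -243.1] 20.3 [ 530.3 -246.5]
side dropper h 0.0858 top c [ 524.3 -301.5] 0.0 [ 525.7 -302.9]
sq body ((526.475830078125, -168.94021606445312), (21.483675003051758, 45.508907318115234), 70.06485748291016)
both caddy 9940 [array([572.2428, 266.3992]), array([414.0066, 179.5357]), np.float64(52.8477)]
both tray 2161 [array([ 528.4875, -210.9012]), array([ 87.9307, 288.313 ]), np.float64(0.1494)]
both vial h 0.088 top c [ 525.1 -109.4] 16.3 [ 524.8 -110.3]
both square h 0.0872 top c [ 527.2 -177.9] 13.8 [ 527.5 -178.4]
both jar h 0.0737 top c [ 531.9 -246.4] 23.7 [ 531.5 -247.4]
both dropper h 0.0898 top c [ 529.8 -305.9] 7.1 [ 530. -307.]
sq body ((528.2802734375, -177.15106201171875), (40.40802001953125, 42.84778594970703), 9.54098892211914)
```

View pics/caddy.png

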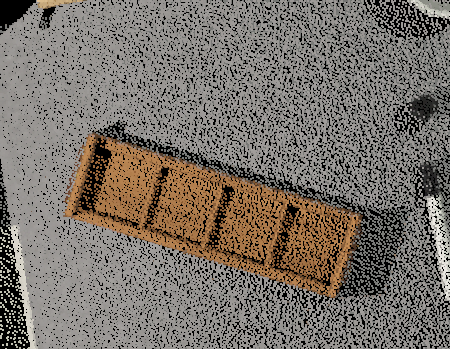

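Fitted: the caddy is centred at (0.535, 0.215) with yaw −17°, and the tray at (0.528, −0.211) with yaw 0°. The square bottle is turned about +9.5°. I'll take the vial first, into the leftmost compartment.

```bash
python3 -m handwheel '[{"fingers":1,"x":-0.005,"y":0,"z":-0.02,"spin":0},{"fingers":1,"x":-0.01,"y":0,"z":-0.045,"spin":0},{"fingers":1,"x":-0.018,"y":0,"z":-0.075,"spin":0},{"fingers":1,"x":-0.025,"y":0,"z":-0.1,"spin":0},{"fingers":1,"x":-0.025,"y":0.02,"z":-0.11,"spin":0},{"fingers":1,"x":-0.025,"y":0.045,"z":-0.11,"spin":0},{"fingers":1,"x":-0.025,"y":0.07,"z":-0.11,"spin":0},{"fingers":1,"x":-0.025,"y":0.09,"z":-0.11,"spin":0},{"fingers":1,"x":-0.025,"y":0.1,"z":-0.11,"spin":0},{"fingers":1,"x":-0.025,"y":0.1,"z":-0.11,"spin":0}]' 15
python3 - <<'E'
from h import *
p,d=cams.camera("wrist"); cv2.imwrite("pics/wrist1.png",p[...,::-1]); o=get_obs(); print(o['ee_pos'],o['eef_rot'])
E
```

```text
time_s: 1.3
ee_pos: [0.5246, -0.1099, 0.1235]
eef_rot: [-1.57, 0.002, 0.0]
force: [-0.1, -0.5, 0.0]
grip_width: 0.0942
[ 0.5250513  -0.10998314  0.12464081] [-1.57070320e+00  2.97435476e-04  5.68244688e-05]
```

View pics/wrist1.png

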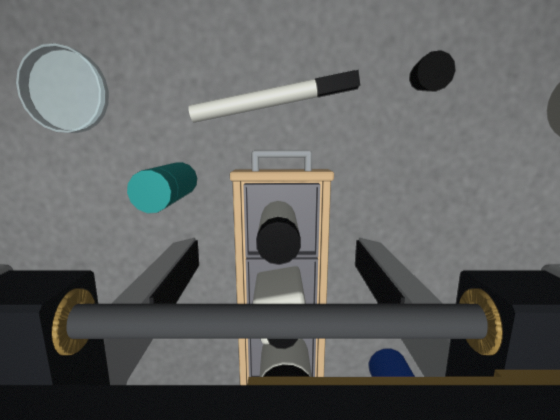

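The wrist view shows the vial at (278,240), midway between the fingertips at columns 198 and 355, with the turquoise vial (150,190) outside the fingers. Descending and gripping.

```bash
python3 -m handwheel '[{"fingers":1,"x":0,"y":0.015,"z":0,"spin":0},{"fingers":1,"x":0,"y":0.035,"z":0,"spin":0},{"fingers":1,"x":0,"y":0.055,"z":0,"spin":0},{"fingers":1,"x":0,"y":0.07,"z":0,"spin":0},{"fingers":1,"x":0,"y":0.074,"z":0,"spin":0},{"fingers":1,"x":0,"y":0.074,"z":0,"spin":0},{"fingers":1,"x":0,"y":0.074,"z":0,"spin":0},{"fingers":-1,"x":0,"y":0.074,"z":0,"spin":0},{"fingers":-1,"x":0,"y":0.074,"z":0,"spin":0},{"fingers":-1,"x":0,"y":0.074,"z":0,"spin":0}]' 12
python3 -m handwheel '[{"fingers":-1,"x":0,"y":0,"z":0,"spin":0},{"fingers":-1,"x":0,"y":0,"z":0,"spin":0},{"fingers":-1,"x":0,"y":0,"z":0,"spin":0},{"fingers":-1,"x":0,"y":0,"z":0,"spin":0},{"fingers":-1,"x":0,"y":0,"z":0,"spin":0},{"fingers":-1,"x":0,"y":0,"z":0,"spin":0},{"fingers":-1,"x":0,"y":0,"z":0,"spin":0},{"fingers":-1,"x":0,"y":0,"z":0,"spin":0},{"fingers":-1,"x":0,"y":0,"z":0,"spin":0},{"fingers":-1,"x":0,"y":0,"z":0,"spin":0}]'
```

```text
time_s: 2.35
ee_pos: [0.5252, -0.1101, 0.0508]
eef_rot: [-1.571, -0.001, -0.0]
force: [0.4, -0.4, 0.2]
grip_width: 0.0737
time_s: 3.35
ee_pos: [0.525, -0.11, 0.0504]
eef_rot: [-1.571, 0.0, -0.0]
force: [1.0, -0.6, -0.2]
grip_width: 0.0294
```

```bash
python3 -m handwheel '[{"fingers":-1,"x":0,"y":-0.01,"z":0,"spin":0},{"fingers":-1,"x":0,"y":-0.03,"z":0,"spin":0},{"fingers":-1,"x":0,"y":-0.055,"z":0,"spin":0},{"fingers":-1,"x":0,"y":-0.08,"z":0,"spin":0},{"fingers":-1,"x":0,"y":-0.105,"z":0.005,"spin":0},{"fingers":-1,"x":0.002,"y":-0.12,"z":0.02,"spin":0},{"fingers":-1,"x":0.004,"y":-0.12,"z":0.04,"spin":0},{"fingers":-1,"x":0.006,"y":-0.12,"z":0.06,"spin":0},{"fingers":-1,"x":0.008,"y":-0.12,"z":0.085,"spin":0},{"fingers":-1,"x":0.01,"y":-0.12,"z":0.11,"spin":0}]' 25
python3 -m handwheel '[{"fingers":-1,"x":0.003,"y":0,"z":0.03,"spin":1},{"fingers":-1,"x":0.006,"y":0,"z":0.065,"spin":3},{"fingers":-1,"x":0.01,"y":0,"z":0.1,"spin":5},{"fingers":-1,"x":0.014,"y":0,"z":0.135,"spin":7},{"fingers":-1,"x":0.017,"y":0,"z":0.17,"spin":9},{"fingers":-1,"x":0.02,"y":0,"z":0.205,"spin":11},{"fingers":-1,"x":0.023,"y":0,"z":0.24,"spin":13},{"fingers":-1,"x":0.026,"y":0,"z":0.27,"spin":15},{"fingers":-1,"x":0.028,"y":0,"z":0.295,"spin":16},{"fingers":-1,"x":0.029,"y":0,"z":0.31,"spin":17}]'
```

```text
time_s: 4.35
ee_pos: [0.5349, 0.0008, 0.1712]
eef_rot: [-1.571, -0.0, -0.0]
force: [0.7, 1.0, -0.8]
grip_width: 0.0297
time_s: 5.35
ee_pos: [0.5637, 0.3118, 0.171]
eef_rot: [-1.571, -0.0, -0.296]
force: [-0.2, -0.2, -0.3]
grip_width: 0.0295
```

```bash
python3 - <<'E'
from h import *
p,d=cams.camera("wrist"); cv2.imwrite("pics/wrist2.png",p[...,::-1])
E
```

```text
(no output)
```

View pics/wrist2.png

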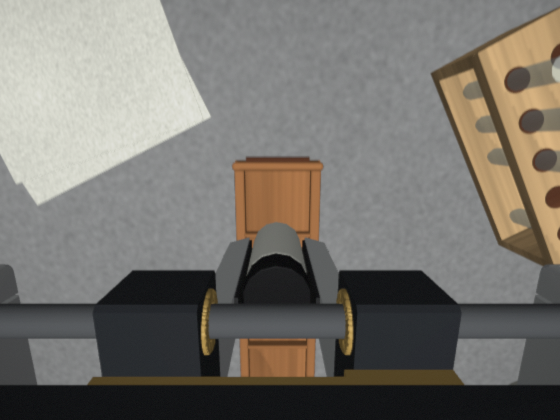

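The caddy is aligned and centred on the tool at column 277. I'll check the position along the row by projecting the target into this view.

```bash
python3 - <<'E'
from h import *
c=cams.get_calibration("wrist");t=np.deg2rad(-17)
for n,yl,z in (("comp99",.099,.008),("divider66",.066,.018),("endtop",.142,.034),("endbase",.142,0)):
    X=np.array([.535-np.sin(t)*yl,.215+np.cos(t)*yl,z,1]); q=c['view']@X; print(n,c['fx']*q[0]/q[2]+c['cx'],c['fy']*q[1]/q[2]+c['cy'])
E
```

```text
comp99 278.7149047846211 206.5569808023038
divider66 278.74443840320265 239.7307622496683
endtop 278.9033408883594 167.31883134014572
endbase 278.70320893400583 164.34281148342615
```

It agrees to about 4 mm, so I'll shift 2 mm along the row. Lowering now.

```bash
python3 -m handwheel '[{"fingers":-1,"x":0,"y":0.015,"z":0.002,"spin":0},{"fingers":-1,"x":0,"y":0.04,"z":0.002,"spin":0},{"fingers":-1,"x":0,"y":0.065,"z":0.002,"spin":0},{"fingers":-1,"x":0,"y":0.09,"z":0.002,"spin":0},{"fingers":-1,"x":0,"y":0.108,"z":0.002,"spin":0},{"fingers":-1,"x":0,"y":0.117,"z":0.002,"spin":0},{"fingers":-1,"x":0,"y":0.121,"z":0.002,"spin":0},{"fingers":-1,"x":0,"y":0.123,"z":0.002,"spin":0},{"fingers":-1,"x":0,"y":0.124,"z":0.002,"spin":0},{"fingers":-1,"x":0,"y":0.124,"z":0.002,"spin":0}]'
python3 -m handwheel '[{"fingers":-0.3,"x":0,"y":0,"z":0,"spin":0},{"fingers":-0.25,"x":0,"y":0,"z":0,"spin":0},{"fingers":-0.1,"x":0,"y":0,"z":0,"spin":0},{"fingers":0.1,"x":0,"y":0,"z":0,"spin":0},{"fingers":0.3,"x":0,"y":0,"z":0,"spin":0},{"fingers":0.5,"x":0,"y":0,"z":0,"spin":0},{"fingers":0.8,"x":0,"y":0,"z":0,"spin":0},{"fingers":1,"x":0,"y":0,"z":0,"spin":0},{"fingers":1,"x":0,"y":0,"z":0,"spin":0},{"fingers":1,"x":0,"y":0,"z":0,"spin":0}]'
```

```text
time_s: 6.4
ee_pos: [0.5648, 0.312, 0.0471]
eef_rot: [-1.57, -0.001, -0.297]
force: [0.5, 0.1, -0.2]
grip_width: 0.0299
time_s: 7.4
ee_pos: [0.5646, 0.3119, 0.0465]
eef_rot: [-1.571, -0.0, -0.297]
force: [0.1, 0.2, 0.0]
grip_width: 0.0928
```

```bash
python3 -m handwheel '[{"fingers":1,"x":0,"y":-0.015,"z":0,"spin":0},{"fingers":1,"x":0,"y":-0.04,"z":0,"spin":0},{"fingers":1,"x":0,"y":-0.07,"z":0,"spin":0},{"fingers":1,"x":0,"y":-0.1,"z":0,"spin":0},{"fingers":1,"x":0,"y":-0.12,"z":-0.005,"spin":0},{"fingers":1,"x":0.0045,"y":-0.13,"z":-0.02,"spin":0},{"fingers":1,"x":0.009,"y":-0.13,"z":-0.04,"spin":0},{"fingers":1,"x":0.0136,"y":-0.13,"z":-0.06,"spin":0},{"fingers":1,"x":0.018,"y":-0.13,"z":-0.08,"spin":0},{"fingers":1,"x":0.0226,"y":-0.13,"z":-0.1,"spin":0}]'
python3 -m handwheel '[{"fingers":1,"x":0.008,"y":0,"z":-0.035,"spin":-2},{"fingers":1,"x":0.017,"y":0,"z":-0.075,"spin":-5},{"fingers":1,"x":0.026,"y":0,"z":-0.115,"spin":-8},{"fingers":1,"x":0.035,"y":0,"z":-0.155,"spin":-11},{"fingers":1,"x":0.044,"y":0,"z":-0.195,"spin":-14},{"fingers":1,"x":0.053,"y":0,"z":-0.235,"spin":-17},{"fingers":1,"x":0.062,"y":0,"z":-0.275,"spin":-20},{"fingers":1,"x":0.071,"y":0,"z":-0.315,"spin":-23},{"fingers":1,"x":0.08,"y":0,"z":-0.355,"spin":-25},{"fingers":1,"x":0.086,"y":0,"z":-0.38,"spin":-26.5}]'
python3 -m handwheel '[{"fingers":1,"x":0,"y":0.01,"z":0,"spin":0},{"fingers":1,"x":0,"y":0.03,"z":0,"spin":0},{"fingers":1,"x":0,"y":0.04,"z":0,"spin":0},{"fingers":1,"x":0,"y":0.04,"z":0,"spin":0},{"fingers":1,"x":0,"y":0.04,"z":0,"spin":0},{"fingers":1,"x":0,"y":0.04,"z":0,"spin":0},{"fingers":1,"x":0,"y":0.04,"z":0,"spin":0},{"fingers":1,"x":0,"y":0.04,"z":0,"spin":0},{"fingers":1,"x":0,"y":0.04,"z":0,"spin":0},{"fingers":1,"x":0,"y":0.04,"z":0,"spin":0}]'
python3 - <<'E'
from h import *
a=cams.camera("scene")[0]; b=cams.camera("wrist")[0]
cv2.imwrite("pics/s3.png",np.hstack([cv2.resize(a[120:360,80:420],(400,282)),cv2.resize(b,(400,300))[:282]])[...,::-1])
E
```

```text
time_s: 8.4
ee_pos: [0.5566, 0.2079, 0.1764]
eef_rot: [-1.571, 0.0, -0.297]
force: [0.5, 0.2, -0.5]
grip_width: 0.0936
time_s: 9.4
ee_pos: [0.5268, -0.1819, 0.1765]
eef_rot: [-1.571, 0.0, 0.165]
force: [0.0, 0.3, 0.6]
grip_width: 0.0942
time_s: 10.4
ee_pos: [0.5281, -0.1789, 0.1366]
eef_rot: [-1.571, -0.0, 0.166]
force: [-1.0, 0.1, 0.4]
grip_width: 0.0941
```

View pics/s3.png

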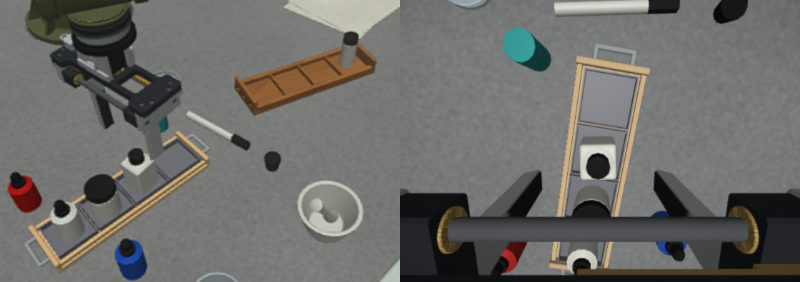

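The vial stands in the leftmost compartment. The square bottle lies straight between the fingers, so I'll grip it and carry it to (0.545, 0.2475).

```bash
python3 -m handwheel '[{"fingers":1,"x":0,"y":0.015,"z":0,"spin":0},{"fingers":1,"x":0,"y":0.04,"z":0,"spin":0},{"fingers":1,"x":0,"y":0.065,"z":0,"spin":0},{"fingers":1,"x":0,"y":0.083,"z":0,"spin":0},{"fingers":1,"x":0,"y":0.0895,"z":0,"spin":0},{"fingers":1,"x":0,"y":0.0895,"z":0,"spin":0},{"fingers":1,"x":0,"y":0.0895,"z":0,"spin":0},{"fingers":0.3,"x":0,"y":0.0895,"z":0,"spin":0},{"fingers":0,"x":0,"y":0.0895,"z":0,"spin":0},{"fingers":-1,"x":0,"y":0.0895,"z":0,"spin":0}]' 12
python3 -m handwheel '[{"fingers":-1,"x":0,"y":0,"z":0,"spin":0},{"fingers":-1,"x":0,"y":0,"z":0,"spin":0},{"fingers":-1,"x":0,"y":0,"z":0,"spin":0},{"fingers":-1,"x":0,"y":0,"z":0,"spin":0},{"fingers":-1,"x":0,"y":0,"z":0,"spin":0},{"fingers":-1,"x":0,"y":0,"z":0,"spin":0},{"fingers":-1,"x":0,"y":0,"z":0,"spin":0},{"fingers":-1,"x":0,"y":0,"z":0,"spin":0},{"fingers":-1,"x":0,"y":0,"z":0,"spin":0},{"fingers":-1,"x":0,"y":0,"z":0,"spin":0}]' 20
```

```text
time_s: 11.5
ee_pos: [0.5283, -0.1789, 0.0475]
eef_rot: [-1.571, -0.001, 0.166]
force: [-0.4, -0.0, -0.0]
grip_width: 0.0734
time_s: 12.5
ee_pos: [0.5281, -0.1789, 0.0469]
eef_rot: [-1.571, 0.0, 0.166]
force: [-0.1, 0.1, -0.8]
grip_width: 0.0401
```

```bash
python3 -m handwheel '[{"fingers":-1,"x":0,"y":-0.01,"z":0,"spin":0},{"fingers":-1,"x":0,"y":-0.03,"z":0,"spin":0},{"fingers":-1,"x":0,"y":-0.055,"z":0,"spin":0},{"fingers":-1,"x":0,"y":-0.08,"z":0,"spin":0},{"fingers":-1,"x":0.001,"y":-0.105,"z":0.005,"spin":0},{"fingers":-1,"x":0.004,"y":-0.12,"z":0.02,"spin":0},{"fingers":-1,"x":0.0085,"y":-0.12,"z":0.04,"spin":0},{"fingers":-1,"x":0.0125,"y":-0.12,"z":0.06,"spin":0},{"fingers":-1,"x":0.018,"y":-0.12,"z":0.085,"spin":0},{"fingers":-1,"x":0.023,"y":-0.12,"z":0.11,"spin":0}]' 25
python3 -m handwheel '[{"fingers":-1,"x":0.006,"y":0,"z":0.03,"spin":2},{"fingers":-1,"x":0.0135,"y":0,"z":0.065,"spin":5},{"fingers":-1,"x":0.021,"y":0,"z":0.1,"spin":8},{"fingers":-1,"x":0.028,"y":0,"z":0.135,"spin":11},{"fingers":-1,"x":0.0355,"y":0,"z":0.17,"spin":14},{"fingers":-1,"x":0.043,"y":0,"z":0.205,"spin":17},{"fingers":-1,"x":0.05,"y":0,"z":0.24,"spin":20},{"fingers":-1,"x":0.0565,"y":0,"z":0.27,"spin":23},{"fingers":-1,"x":0.062,"y":0,"z":0.295,"spin":25},{"fingers":-1,"x":0.0645,"y":0,"z":0.309,"spin":26.5}]'
python3 -c "
from station import *;from station import get_obs,cams;cams.camera('side');print(get_obs()['ee_pos'])"
```

```text
time_s: 13.5
ee_pos: [0.5323, -0.0649, 0.1671]
eef_rot: [-1.571, 0.0, 0.166]
force: [0.5, 0.2, -0.7]
grip_width: 0.0402
time_s: 14.5
ee_pos: [0.5443, 0.2515, 0.1669]
eef_rot: [-1.571, 0.0, -0.296]
force: [-0.2, -0.4, 0.1]
grip_width: 0.0402
[0.54416256 0.25248766 0.16681922]
```

```bash
python3 -m handwheel '[{"fingers":-1,"x":0,"y":0.01,"z":0,"spin":0},{"fingers":-1,"x":0,"y":0.035,"z":0,"spin":0},{"fingers":-1,"x":0,"y":0.06,"z":0,"spin":0},{"fingers":-1,"x":0,"y":0.085,"z":0,"spin":0},{"fingers":-1,"x":0,"y":0.105,"z":0,"spin":0},{"fingers":-1,"x":0,"y":0.115,"z":0,"spin":0},{"fingers":-1,"x":0,"y":0.12,"z":0,"spin":0},{"fingers":-1,"x":0,"y":0.122,"z":0,"spin":0},{"fingers":-1,"x":0,"y":0.1235,"z":0,"spin":0},{"fingers":-1,"x":0,"y":0.1235,"z":0,"spin":0}]'
python3 -m handwheel '[{"fingers":-0.1,"x":0,"y":0,"z":0,"spin":0},{"fingers":-0.05,"x":0,"y":0,"z":0,"spin":0},{"fingers":0,"x":0,"y":0,"z":0,"spin":0},{"fingers":0.1,"x":0,"y":0,"z":0,"spin":0},{"fingers":0.3,"x":0,"y":0,"z":0,"spin":0},{"fingers":0.5,"x":0,"y":0,"z":0,"spin":0},{"fingers":0.8,"x":0,"y":0,"z":0,"spin":0},{"fingers":1,"x":0,"y":0,"z":0,"spin":0},{"fingers":1,"x":0,"y":0,"z":0,"spin":0},{"fingers":1,"x":0,"y":0,"z":0,"spin":0}]'
```

```text
time_s: 15.55
ee_pos: [0.5455, 0.2489, 0.044]
eef_rot: [-1.57, -0.001, -0.297]
force: [0.4, 0.2, -0.3]
grip_width: 0.04
time_s: 16.55
ee_pos: [0.5452, 0.2488, 0.0435]
eef_rot: [-1.571, 0.0, -0.297]
force: [0.2, -0.1, 0.6]
grip_width: 0.0935
```

```bash
python3 -m handwheel '[{"fingers":1,"x":0,"y":-0.015,"z":0,"spin":0},{"fingers":1,"x":0,"y":-0.04,"z":0,"spin":0},{"fingers":1,"x":0,"y":-0.07,"z":0,"spin":0},{"fingers":1,"x":0,"y":-0.1,"z":0,"spin":0},{"fingers":1,"x":0.001,"y":-0.12,"z":-0.005,"spin":0},{"fingers":1,"x":0.0055,"y":-0.13,"z":-0.02,"spin":0},{"fingers":1,"x":0.011,"y":-0.13,"z":-0.04,"spin":0},{"fingers":1,"x":0.0165,"y":-0.13,"z":-0.06,"spin":0},{"fingers":1,"x":0.022,"y":-0.13,"z":-0.08,"spin":0},{"fingers":1,"x":0.0276,"y":-0.13,"z":-0.1,"spin":0}]'
python3 -m handwheel '[{"fingers":1,"x":0.01,"y":0,"z":-0.035,"spin":-1},{"fingers":1,"x":0.021,"y":0,"z":-0.075,"spin":-3},{"fingers":1,"x":0.032,"y":0,"z":-0.115,"spin":-5},{"fingers":1,"x":0.043,"y":0,"z":-0.155,"spin":-7},{"fingers":1,"x":0.054,"y":0,"z":-0.195,"spin":-9},{"fingers":1,"x":0.065,"y":0,"z":-0.235,"spin":-11},{"fingers":1,"x":0.076,"y":0,"z":-0.275,"spin":-13},{"fingers":1,"x":0.087,"y":0,"z":-0.315,"spin":-15},{"fingers":1,"x":0.098,"y":0,"z":-0.355,"spin":-16},{"fingers":1,"x":0.1044,"y":0,"z":-0.3785,"spin":-17}]'
python3 -m handwheel '[{"fingers":1,"x":0,"y":0.01,"z":0,"spin":0},{"fingers":1,"x":0,"y":0.03,"z":0,"spin":0},{"fingers":1,"x":0,"y":0.04,"z":0,"spin":0},{"fingers":1,"x":0,"y":0.04,"z":0,"spin":0},{"fingers":1,"x":0,"y":0.04,"z":0,"spin":0},{"fingers":1,"x":0,"y":0.04,"z":0,"spin":0},{"fingers":1,"x":0,"y":0.04,"z":0,"spin":0},{"fingers":1,"x":0,"y":0.04,"z":0,"spin":0},{"fingers":1,"x":0,"y":0.04,"z":0,"spin":0},{"fingers":1,"x":0,"y":0.04,"z":0,"spin":0}]'
python3 - <<'E'
from h import *
a=cams.camera("scene")[0]; b=cams.camera("wrist")[0]
cv2.imwrite("pics/s4.png",np.hstack([cv2.resize(a[120:360,80:420],(400,282)),cv2.resize(b,(400,300))[:282]])[...,::-1])
E
```

```text
time_s: 17.55
ee_pos: [0.542, 0.1434, 0.1734]
eef_rot: [-1.571, 0.0, -0.297]
force: [-0.3, 0.2, 0.4]
grip_width: 0.0941
time_s: 18.55
ee_pos: [0.5302, -0.2506, 0.1734]
eef_rot: [-1.571, 0.001, -0.001]
force: [0.2, -0.1, 0.5]
grip_width: 0.0942
time_s: 19.55
ee_pos: [0.5316, -0.2474, 0.1335]
eef_rot: [-1.571, -0.0, -0.0]
force: [-0.5, 1.0, -0.0]
grip_width: 0.094
```

View pics/s4.png

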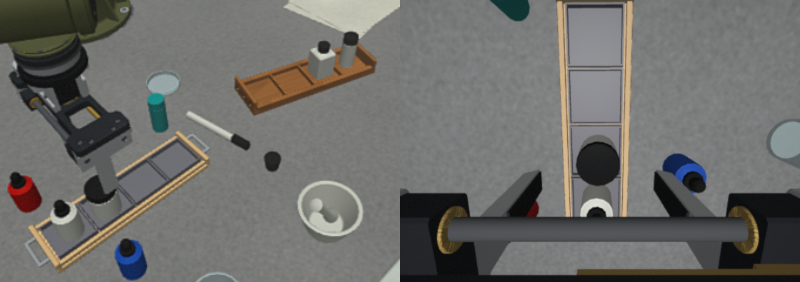

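The square bottle stands in the second compartment and the jar is centred between the fingers, with the red and blue bottles clear of them. Gripping the jar.

```bash
python3 -m handwheel '[{"fingers":1,"x":0,"y":0.015,"z":0,"spin":0},{"fingers":1,"x":0,"y":0.04,"z":0,"spin":0},{"fingers":1,"x":0,"y":0.065,"z":0,"spin":0},{"fingers":1,"x":0,"y":0.08,"z":0,"spin":0},{"fingers":1,"x":0,"y":0.0845,"z":0,"spin":0},{"fingers":1,"x":0,"y":0.0845,"z":0,"spin":0},{"fingers":1,"x":0,"y":0.0845,"z":0,"spin":0},{"fingers":0.3,"x":0,"y":0.0845,"z":0,"spin":0},{"fingers":0.1,"x":0,"y":0.0845,"z":0,"spin":0},{"fingers":-1,"x":0,"y":0.0845,"z":0,"spin":0}]' 12
python3 -m handwheel '[{"fingers":-1,"x":0,"y":0,"z":0,"spin":0},{"fingers":-1,"x":0,"y":0,"z":0,"spin":0},{"fingers":-1,"x":0,"y":0,"z":0,"spin":0},{"fingers":-1,"x":0,"y":0,"z":0,"spin":0},{"fingers":-1,"x":0,"y":0,"z":0,"spin":0},{"fingers":-1,"x":0,"y":0,"z":0,"spin":0},{"fingers":-1,"x":0,"y":0,"z":0,"spin":0},{"fingers":-1,"x":0,"y":0,"z":0,"spin":0},{"fingers":-1,"x":0,"y":0,"z":0,"spin":0},{"fingers":-1,"x":0,"y":0,"z":0,"spin":0}]' 20
```

```text
time_s: 20.65
ee_pos: [0.5317, -0.2474, 0.0494]
eef_rot: [-1.571, -0.001, 0.0]
force: [0.9, -0.1, -1.0]
grip_width: 0.0736
time_s: 21.65
ee_pos: [0.5316, -0.2474, 0.049]
eef_rot: [-1.571, -0.0, -0.0]
force: [0.1, 0.2, 0.3]
grip_width: 0.0456
```

```bash
python3 -m handwheel '[{"fingers":-1,"x":0,"y":-0.01,"z":0,"spin":0},{"fingers":-1,"x":0,"y":-0.03,"z":0,"spin":0},{"fingers":-1,"x":0,"y":-0.055,"z":0,"spin":0},{"fingers":-1,"x":0,"y":-0.08,"z":0,"spin":0},{"fingers":-1,"x":0,"y":-0.105,"z":0.005,"spin":0},{"fingers":-1,"x":0,"y":-0.12,"z":0.02,"spin":0},{"fingers":-1,"x":0,"y":-0.12,"z":0.04,"spin":0},{"fingers":-1,"x":0,"y":-0.12,"z":0.065,"spin":0},{"fingers":-1,"x":0,"y":-0.12,"z":0.09,"spin":0},{"fingers":-1,"x":0,"y":-0.12,"z":0.12,"spin":0}]' 25
python3 -m handwheel '[{"fingers":-1,"x":0,"y":0,"z":0.03,"spin":1},{"fingers":-1,"x":-0.001,"y":0,"z":0.065,"spin":3},{"fingers":-1,"x":-0.002,"y":0,"z":0.1,"spin":5},{"fingers":-1,"x":-0.003,"y":0,"z":0.135,"spin":7},{"fingers":-1,"x":-0.003,"y":0,"z":0.17,"spin":9},{"fingers":-1,"x":-0.004,"y":0,"z":0.205,"spin":11},{"fingers":-1,"x":-0.005,"y":0,"z":0.24,"spin":13},{"fingers":-1,"x":-0.0055,"y":0,"z":0.27,"spin":15},{"fingers":-1,"x":-0.0055,"y":0,"z":0.298,"spin":16},{"fingers":-1,"x":-0.0055,"y":0,"z":0.313,"spin":17}]'
python3 -m handwheel '[{"fingers":-1,"x":0,"y":0.01,"z":0,"spin":0},{"fingers":-1,"x":0,"y":0.035,"z":0,"spin":0},{"fingers":-1,"x":0,"y":0.06,"z":0,"spin":0},{"fingers":-1,"x":0,"y":0.08,"z":0,"spin":0},{"fingers":-1,"x":0,"y":0.09,"z":0,"spin":0},{"fingers":-1,"x":0,"y":0.09,"z":0,"spin":0},{"fingers":-1,"x":0,"y":0.09,"z":0,"spin":0},{"fingers":-1,"x":0,"y":0.09,"z":0,"spin":0},{"fingers":-1,"x":0,"y":0.09,"z":0,"spin":0},{"fingers":-1,"x":0,"y":0.09,"z":0,"spin":0}]'
```

```text
time_s: 22.65
ee_pos: [0.5312, -0.1258, 0.169]
eef_rot: [-1.571, 0.0, -0.0]
force: [0.6, -0.6, -0.3]
grip_width: 0.0455
time_s: 23.65
ee_pos: [0.5251, 0.1882, 0.169]
eef_rot: [-1.571, 0.0, -0.296]
force: [0.0, 0.7, -0.5]
grip_width: 0.0455
time_s: 24.65
ee_pos: [0.5263, 0.1857, 0.0795]
eef_rot: [-1.57, -0.001, -0.297]
force: [-0.5, 1.0, -0.9]
grip_width: 0.0455
```

```bash
python3 -m handwheel '[{"fingers":-1,"x":0,"y":0.008,"z":0,"spin":0},{"fingers":-1,"x":0,"y":0.018,"z":0,"spin":0},{"fingers":-1,"x":0,"y":0.026,"z":0,"spin":0},{"fingers":-1,"x":0,"y":0.03,"z":0,"spin":0},{"fingers":-1,"x":0,"y":0.032,"z":0,"spin":0},{"fingers":-1,"x":0,"y":0.033,"z":0,"spin":0},{"fingers":-1,"x":0,"y":0.0335,"z":0,"spin":0},{"fingers":-1,"x":0,"y":0.0335,"z":0,"spin":0},{"fingers":-1,"x":0,"y":0.0335,"z":0,"spin":0},{"fingers":-1,"x":0,"y":0.0335,"z":0,"spin":0}]'
python3 -m handwheel '[{"fingers":0,"x":0,"y":0,"z":0,"spin":0},{"fingers":0.05,"x":0,"y":0,"z":0,"spin":0},{"fingers":0.1,"x":0,"y":0,"z":0,"spin":0},{"fingers":0.2,"x":0,"y":0,"z":0,"spin":0},{"fingers":0.4,"x":0,"y":0,"z":0,"spin":0},{"fingers":0.6,"x":0,"y":0,"z":0,"spin":0},{"fingers":0.8,"x":0,"y":0,"z":0,"spin":0},{"fingers":1,"x":0,"y":0,"z":0,"spin":0},{"fingers":1,"x":0,"y":0,"z":0,"spin":0},{"fingers":1,"x":0,"y":0,"z":0,"spin":0}]'
```

```text
time_s: 25.65
ee_pos: [0.5261, 0.1856, 0.0456]
eef_rot: [-1.571, -0.0, -0.297]
force: [-0.4, -0.9, -0.8]
grip_width: 0.0458
time_s: 26.65
ee_pos: [0.5261, 0.1856, 0.0455]
eef_rot: [-1.571, -0.0, -0.297]
force: [-0.8, -0.3, 0.1]
grip_width: 0.0938
```

```bash
python3 -m handwheel '[{"fingers":1,"x":0,"y":-0.015,"z":0,"spin":0},{"fingers":1,"x":0,"y":-0.04,"z":0,"spin":0},{"fingers":1,"x":0,"y":-0.07,"z":0,"spin":0},{"fingers":1,"x":0,"y":-0.1,"z":0,"spin":0},{"fingers":1,"x":0.001,"y":-0.12,"z":-0.005,"spin":0},{"fingers":1,"x":0.006,"y":-0.13,"z":-0.02,"spin":0},{"fingers":1,"x":0.0125,"y":-0.13,"z":-0.04,"spin":0},{"fingers":1,"x":0.019,"y":-0.13,"z":-0.06,"spin":0},{"fingers":1,"x":0.025,"y":-0.13,"z":-0.08,"spin":0},{"fingers":1,"x":0.0315,"y":-0.13,"z":-0.1,"spin":0}]'
python3 -m handwheel '[{"fingers":1,"x":0.011,"y":0,"z":-0.035,"spin":-1},{"fingers":1,"x":0.023,"y":0,"z":-0.075,"spin":-3},{"fingers":1,"x":0.036,"y":0,"z":-0.115,"spin":-5},{"fingers":1,"x":0.048,"y":0,"z":-0.155,"spin":-7},{"fingers":1,"x":0.061,"y":0,"z":-0.195,"spin":-9},{"fingers":1,"x":0.074,"y":0,"z":-0.235,"spin":-11},{"fingers":1,"x":0.086,"y":0,"z":-0.275,"spin":-13},{"fingers":1,"x":0.099,"y":0,"z":-0.315,"spin":-15},{"fingers":1,"x":0.11,"y":0,"z":-0.35,"spin":-16},{"fingers":1,"x":0.116,"y":0,"z":-0.37,"spin":-17}]'
python3 -m handwheel '[{"fingers":1,"x":0,"y":0.01,"z":0,"spin":0},{"fingers":1,"x":0,"y":0.03,"z":0,"spin":0},{"fingers":1,"x":0,"y":0.04,"z":0,"spin":0},{"fingers":1,"x":0,"y":0.04,"z":0,"spin":0},{"fingers":1,"x":0,"y":0.04,"z":0,"spin":0},{"fingers":1,"x":0,"y":0.04,"z":0,"spin":0},{"fingers":1,"x":0,"y":0.04,"z":0,"spin":0},{"fingers":1,"x":0,"y":0.04,"z":0,"spin":0},{"fingers":1,"x":0,"y":0.04,"z":0,"spin":0},{"fingers":1,"x":0,"y":0.04,"z":0,"spin":0}]'
python3 - <<'E'
from h import *
a=cams.camera("scene")[0]; b=cams.camera("wrist")[0]
cv2.imwrite("pics/s5.png",np.hstack([cv2.resize(a[120:360,80:420],(400,282)),cv2.resize(b,(400,300))[:282]])[...,::-1])
E
```

```text
time_s: 27.65
ee_pos: [0.5266, 0.0791, 0.1754]
eef_rot: [-1.571, 0.0, -0.297]
force: [0.3, -0.1, -0.0]
grip_width: 0.0938
time_s: 28.65
ee_pos: [0.5283, -0.3102, 0.1752]
eef_rot: [-1.571, 0.001, -0.001]
force: [-0.5, 1.0, -0.5]
grip_width: 0.0937
time_s: 29.65
ee_pos: [0.5297, -0.307, 0.1355]
eef_rot: [-1.571, -0.0, -0.0]
force: [0.4, -1.0, 1.2]
grip_width: 0.0939
```

View pics/s5.png

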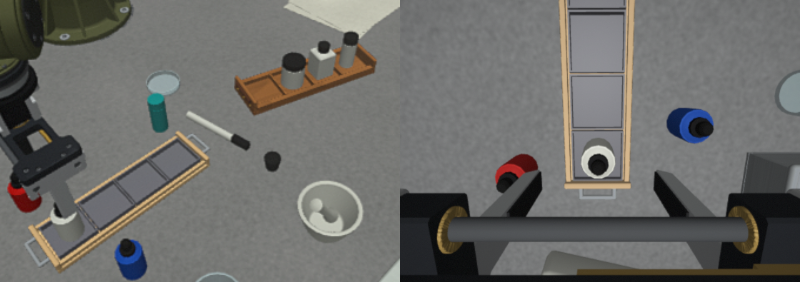

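Three bottles stand in the caddy and the dropper is centred between the fingers. The fingers clear the red look-alike by about 20 mm. Gripping the dropper, then to compartment four at (0.507, 0.122).

```bash
python3 -m handwheel '[{"fingers":1,"x":0,"y":0.015,"z":0,"spin":0},{"fingers":1,"x":0,"y":0.04,"z":0,"spin":0},{"fingers":1,"x":0,"y":0.065,"z":0,"spin":0},{"fingers":1,"x":0,"y":0.083,"z":0,"spin":0},{"fingers":1,"x":0,"y":0.0905,"z":0,"spin":0},{"fingers":1,"x":0,"y":0.0905,"z":0,"spin":0},{"fingers":1,"x":0,"y":0.0905,"z":0,"spin":0},{"fingers":0.3,"x":0,"y":0.0905,"z":0,"spin":0},{"fingers":0.1,"x":0,"y":0.0905,"z":0,"spin":0},{"fingers":-1,"x":0,"y":0.0905,"z":0,"spin":0}]' 12
python3 -m handwheel '[{"fingers":-1,"x":0,"y":0,"z":0,"spin":0},{"fingers":-1,"x":0,"y":0,"z":0,"spin":0},{"fingers":-1,"x":0,"y":0,"z":0,"spin":0},{"fingers":-1,"x":0,"y":0,"z":0,"spin":0},{"fingers":-1,"x":0,"y":0,"z":0,"spin":0},{"fingers":-1,"x":0,"y":0,"z":0,"spin":0},{"fingers":-1,"x":0,"y":0,"z":0,"spin":0},{"fingers":-1,"x":0,"y":0,"z":0,"spin":0},{"fingers":-1,"x":0,"y":0,"z":0,"spin":0},{"fingers":-1,"x":0,"y":0,"z":0,"spin":0}]' 20
```

```text
time_s: 30.75
ee_pos: [0.5299, -0.3071, 0.0455]
eef_rot: [-1.571, -0.001, -0.0]
force: [0.3, -0.1, -1.6]
grip_width: 0.0732
time_s: 31.75
ee_pos: [0.5297, -0.3069, 0.0449]
eef_rot: [-1.571, -0.0, 0.0]
force: [-0.6, -0.5, -0.2]
grip_width: 0.0373
```

```bash
python3 -m handwheel '[{"fingers":-1,"x":0,"y":-0.01,"z":0,"spin":0},{"fingers":-1,"x":0,"y":-0.03,"z":0,"spin":0},{"fingers":-1,"x":0,"y":-0.055,"z":0,"spin":0},{"fingers":-1,"x":0,"y":-0.08,"z":0,"spin":0},{"fingers":-1,"x":0,"y":-0.105,"z":0.005,"spin":0},{"fingers":-1,"x":-0.001,"y":-0.12,"z":0.02,"spin":0},{"fingers":-1,"x":-0.002,"y":-0.12,"z":0.04,"spin":0},{"fingers":-1,"x":-0.003,"y":-0.12,"z":0.065,"spin":0},{"fingers":-1,"x":-0.0045,"y":-0.12,"z":0.09,"spin":0},{"fingers":-1,"x":-0.006,"y":-0.12,"z":0.12,"spin":0}]' 25
python3 -m handwheel '[{"fingers":-1,"x":-0.002,"y":0,"z":0.03,"spin":1},{"fingers":-1,"x":-0.004,"y":0,"z":0.065,"spin":3},{"fingers":-1,"x":-0.006,"y":0,"z":0.1,"spin":5},{"fingers":-1,"x":-0.008,"y":0,"z":0.135,"spin":7},{"fingers":-1,"x":-0.01,"y":0,"z":0.17,"spin":9},{"fingers":-1,"x":-0.012,"y":0,"z":0.205,"spin":11},{"fingers":-1,"x":-0.014,"y":0,"z":0.24,"spin":13},{"fingers":-1,"x":-0.016,"y":0,"z":0.27,"spin":15},{"fingers":-1,"x":-0.017,"y":0,"z":0.295,"spin":16},{"fingers":-1,"x":-0.017,"y":0,"z":0.309,"spin":17}]'
python3 -m handwheel '[{"fingers":-1,"x":0,"y":0.01,"z":0,"spin":0},{"fingers":-1,"x":0,"y":0.035,"z":0,"spin":0},{"fingers":-1,"x":0,"y":0.06,"z":0,"spin":0},{"fingers":-1,"x":0,"y":0.08,"z":0,"spin":0},{"fingers":-1,"x":0,"y":0.09,"z":0,"spin":0},{"fingers":-1,"x":0,"y":0.09,"z":0,"spin":0},{"fingers":-1,"x":0,"y":0.09,"z":0,"spin":0},{"fingers":-1,"x":0,"y":0.09,"z":0,"spin":0},{"fingers":-1,"x":0,"y":0.09,"z":0,"spin":0},{"fingers":-1,"x":0,"y":0.09,"z":0,"spin":0}]'
```

```text
time_s: 32.75
ee_pos: [0.5235, -0.1863, 0.1657]
eef_rot: [-1.571, -0.001, -0.001]
force: [0.8, 0.2, -1.3]
grip_width: 0.0372
time_s: 33.75
ee_pos: [0.5064, 0.1238, 0.1658]
eef_rot: [-1.57, -0.001, -0.296]
force: [0.6, -0.6, -0.5]
grip_width: 0.0371
time_s: 34.75
ee_pos: [0.5069, 0.1221, 0.0755]
eef_rot: [-1.57, -0.001, -0.297]
force: [0.1, 0.2, -0.3]
grip_width: 0.0375
```

Next: lower the last bit, release, and lift clear.

```bash
python3 -m handwheel '[{"fingers":-1,"x":0,"y":0.008,"z":0,"spin":0},{"fingers":-1,"x":0,"y":0.018,"z":0,"spin":0},{"fingers":-1,"x":0,"y":0.026,"z":0,"spin":0},{"fingers":-1,"x":0,"y":0.03,"z":0,"spin":0},{"fingers":-1,"x":0,"y":0.032,"z":0,"spin":0},{"fingers":-1,"x":0,"y":0.033,"z":0,"spin":0},{"fingers":-1,"x":0,"y":0.0335,"z":0,"spin":0},{"fingers":-1,"x":0,"y":0.0335,"z":0,"spin":0},{"fingers":-1,"x":0,"y":0.0335,"z":0,"spin":0},{"fingers":-1,"x":0,"y":0.0335,"z":0,"spin":0}]'
python3 -m handwheel '[{"fingers":-0.15,"x":0,"y":0,"z":0,"spin":0},{"fingers":-0.1,"x":0,"y":0,"z":0,"spin":0},{"fingers":0,"x":0,"y":0,"z":0,"spin":0},{"fingers":0.2,"x":0,"y":0,"z":0,"spin":0},{"fingers":0.4,"x":0,"y":0,"z":0,"spin":0},{"fingers":0.6,"x":0,"y":0,"z":0,"spin":0},{"fingers":0.8,"x":0,"y":0,"z":0,"spin":0},{"fingers":1,"x":0,"y":0,"z":0,"spin":0},{"fingers":1,"x":0,"y":0,"z":0,"spin":0},{"fingers":1,"x":0,"y":0,"z":0,"spin":0}]'
python3 -m handwheel '[{"fingers":1,"x":0,"y":-0.015,"z":0,"spin":0},{"fingers":1,"x":0,"y":-0.04,"z":0,"spin":0},{"fingers":1,"x":0,"y":-0.07,"z":0,"spin":0},{"fingers":1,"x":0,"y":-0.1,"z":0,"spin":0},{"fingers":1,"x":0,"y":-0.13,"z":-0.01,"spin":0},{"fingers":1,"x":0,"y":-0.15,"z":-0.05,"spin":0},{"fingers":1,"x":0,"y":-0.16,"z":-0.09,"spin":0},{"fingers":1,"x":0,"y":-0.16,"z":-0.13,"spin":0},{"fingers":1,"x":0,"y":-0.16,"z":-0.16,"spin":0},{"fingers":1,"x":0,"y":-0.16,"z":-0.17,"spin":0}]'
python3 - <<'E'
from fit import *
cs=[cloud(n) for n in("scene","side")]
cv2.imwrite("pics/end.png",np.hstack([cv2.resize(cs[0][2][120:260,240:440],(400,280)),cv2.resize(cs[1][2][210:400,160:360],(295,280))])[...,::-1])
t=np.deg2rad(-17);R=np.array([[np.cos(t),-np.sin(t)],[np.sin(t),np.cos(t)]])
W=np.concatenate([c[0] for c in cs]);L=(W[:,:2]-[.5356,.217])@R
for n,y in (("vial",.099),("square",.033),("jar",-.033),("dropper",-.099)):
    k=(abs(L[:,0])<.035)&(abs(L[:,1]-y)<.028)&(W[:,2]>.042)&(W[:,2]<.12); h=np.percentile(W[k,2],99.5)
    T=L[k][W[k,2]>h-.005]; print(n,round(h,4),((np.percentile(T,3,0)+np.percentile(T,97,0))/2).round(4))
E
```

```text
time_s: 35.75
ee_pos: [0.5068, 0.1221, 0.0416]
eef_rot: [-1.571, -0.0, -0.297]
force: [0.3, 0.2, -0.7]
grip_width: 0.0376
time_s: 36.75
ee_pos: [0.5067, 0.1221, 0.0415]
eef_rot: [-1.571, -0.0, -0.297]
force: [-0.3, 0.2, 0.1]
grip_width: 0.0936
time_s: 37.75
ee_pos: [0.4563, -0.0424, 0.2017]
eef_rot: [-1.571, -0.0, -0.299]
force: [0.8, -0.4, -0.2]
grip_width: 0.0936
vial 0.0832 [-0.001   0.0989]
square 0.0825 [-0.0006  0.0336]
jar 0.0693 [-0.0009 -0.0322]
dropper 0.0853 [-0.0006 -0.0988]
```

View pics/end.png

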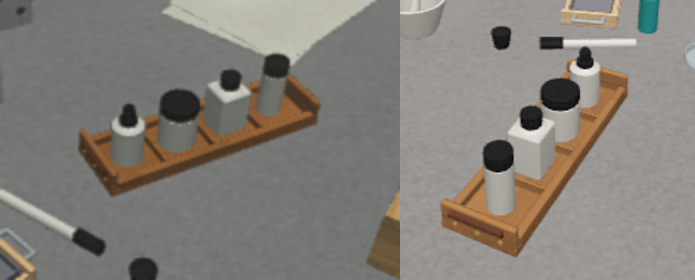

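All four stand upright and centred in their compartments. Top heights match bottles resting on the 8 mm floor to within about 1 mm, and the arm is clear. Handing in.

```bash
python3 -c "
from station import workorder; print(workorder.hand_in())"
```

```text
the job is handed in; nothing more can be done
None
```

I moved all four bottles into the caddy and handed the job in at about 38 s. From left to right they are the vial, square, jar and dropper, the same order as in the tray.

- **Final check:** from the depth images, each bottle is about 1 mm or less from its compartment centre, using my own fitted caddy pose. Top heights were 83, 83, 69 and 85 mm, against 82, 82, 68 and 86 mm expected, so they rest on the floor. They look upright in both views. The arm is clear of everything.
- **Disagreement:** the wrist view put the caddy about 4 mm further along the row than the first fit. I compensated by 2 mm, and the remaining difference is far inside the 22 mm tolerance. The side camera's fit of the caddy was spoiled by other brown objects nearby, so I left it out.
- **Other checks:** none failed, but the hand-in reports no verdict.

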